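Clamp a hardwood blank endwise and lock the cam-lever jaw

TASK

Clamp the reddish hardwood blank endwise in the channel fixture: slide the blue jaw along the rails so that it pushes the blank fully home against the fixed end block, past the sprung pin there, until you feel it come up solid and the jaw's pointer stands at the red length mark. While you keep the jaw pressed there, squeeze its red cam lever shut against the upright blue web so that the jaw locks. Do not let go: finish with the fingers still pinching lever and web, and leave the caliper, pencil and tape measure where they lie.

Things in the scene. Friction and masses are not known exactly. Their poses are not given: they have to be found in the camera images.
- channel: End-clamping fixture, fixed: aluminium base 96x330x12 mm with two dark rails (tops 26 mm up). Origin: centre of its underside; y along the rails, x across. At the -y end a blue end block 42 mm high, hard face to +y at y=-133 mm; a brass spring pin stands 6 mm out, pushing the blank back with 4 to 6 N, and sinks in fully. Channel 42 mm wide, floor 12 mm up. White scale on the -x side.
- blank_center (a point): Reddish hardwood blank 38x120x19 mm, about 60 g, loose in the channel, its length along the rails, short of the end block. This point is its centre; fully home it is at y=-73 mm in the fixture's frame.
- jaw (a joint): Position of the blue jaw along the fixture's y axis, m: 0 when it has the blank fully home (pointer on the red mark), positive while still away towards +y; range -0.012 to 0.088. It slides with 1.5 N of friction; the spring pin pushes it back unless it is held or locked.
- web_foot (a point): Upright blue web on the jaw: 16 mm thick (x), 54 mm long (y), 35 to 85 mm above the worktop, axes as the fixture's. This point: foot of its -y end, mid-thickness. There the jaw plate stands across it, 62 mm wide (22 mm to -x, 40 mm to +x of the web's middle), 71 mm high: fingers beside the web push the jaw to -y by bearing on it. The sole round the web is 35 mm up, the lever's cheeks 44 mm.
- web_grip (a point): The place to pinch: middle of the web's thickness, 17 mm to +y of the jaw plate, in line with the lever, 69 mm above the worktop. With the lever shut, web and lever together measure 28.5 mm, from 8 mm to +x to 20.5 mm to -x of this point; with it open up to 58 mm.
- cam_lever (a joint): Angle of the red cam lever, rad: 0 is shut (upright, 2 mm off the web's -x face, jaw locked), growing as its top leans out to -x; starts 0.6 to 0.75. Its axis lies along y, 36 mm above the worktop, 14.5 mm to -x of the web's middle. It stays where it is left; 2 N moves its end, more (some 10 N) below 0.5, where the cam bites and the jaw gets hard to slide.
- lever_tip (a point): Middle of the rounded upper end of the red lever, 40 mm from its axis. The lever is 9 mm thick and 18 mm wide along y. Leaning out, this end is up to 28 mm farther to -x than when shut.
- mark (a point): The red length mark, a 2.5 mm line across the white scale on the fixture's -x edge.
- jaw_pointer (a point): Tip of the jaw's small brass pointer, which runs along the scale; level with the red mark (same y in the fixture's frame) when the blank is fully home.
- caliper_center (a point): Sliding caliper, 76 x 210 x 13 mm, lying on the worktop; its centre. Leave it alone.
- pencil_center (a point): Flat red carpenter's pencil, 14 x 160 x 9 mm, lying on the worktop; its centre. Leave it alone.
- tape_center (a point): Grey pocket tape measure, 36 x 83 x 66 mm, standing on the worktop; its centre. Leave it alone.

How it is judged:
By the outcome, as a careful person would: the job done as asked, in the order asked, and still so for the second after the job is handed in, while the arm keeps its last pose, push and grip.
It also fails if it takes over 32 s, if anything falls off the work surface, if the arm or the gripper's body presses on something with over 40 N, if the wrist force passes 120 N, or if a joint passes its speed limit or range.

ROBOT

A 6-joint arm with a two-finger parallel gripper is mounted at the origin on a cart in front of the work surface, level with it; the furniture and walls round the work are solid. World frame = base frame: x ahead of the robot, y to its left, z up, the work surface at z = 0. Lengths are in mm, angles in degrees, forces in N, time in s.
With the tool pointing down it reaches from about 300 to 850 mm from the base axis. Payload 4.2 kg.
Tool frame: the origin (TCP) lies midway between the tips of the shut fingers; the grasp point (between the pads) lies 19 mm behind it; z points along the fingers, y is the line along which they close (so a half turn about z gives the same grasp; the last joint's range is limited). The gripper opens to 91 mm and grips with 3 to 60 N. Pads are 32 mm wide; open, the fingers measure 118 mm over their backs; the gripper's body (76 mm by 178 mm) begins 60 mm behind the grasp point.
Start: joints at [-76.891, 18.312, 89.639, -0, 72.044, -1.146], TCP at [141.591, -557.311, 213.976] pointing down, gripper open.
Joint ranges: [-177.97, 177.97], [-48.28, 115.42], [12.27, 149.76], [-77.06, 257.06], [2.81, 150.46], [-146.56, 146.56]. Speed limits (degrees/s): [147.25, 147.25, 180, 180, 180, 180].

INTERFACE

Orientations are given as [roll, pitch, yaw] about the fixed x, y, z axes, in that order (R = Rz(yaw) Ry(pitch) Rx(roll)).
In Python, from workcell import env gives the robot as it stands.
- The arm moves only by the tool jog_arm, never from a script. Its argument "steps" is one flat list of numbers, 5 for each row, row after row: the closure, from 0 (fully open) to 1 (shut), then the shift along the tool's x, y, z in cm, then the turn about the tool's z in degrees. A call has 1 to 20 rows; each row is the pose to reach, as a shift and turn from the pose commanded when the call began, along the tool's axes at that moment; what a row does not reach only later rows make up. A row lasts 1/10 s, in which the tool goes at most 50 mm and 8.59 degrees, less where a joint would pass 70% of its speed; a pose out of reach is approached as far as the arm can. A call with a gripper value outside its range is refused whole. The fingers move at their own pace and stop on an object; "force" is the grip in N (left out, the last holds). Time passes only in rows, so rows that repeat a pose let the fingers close. It gives the time, the measured TCP pose, the force and the opening at its end, in the units of the state.
- env.state(): the state, without advancing time (a new reading comes with each control period).
- env.grab_frame(name): name is "scene" or "top"; returns the picture (480x640x3 uint8, red, green, blue); there is no depth.
- env.camera_params(name): a dict with "fx", "fy", "cx", "cy" (pixels), "R" (3x3) and "t" (3): a world point X has camera coordinates R X + t. Camera axes: x right, y down, z forward; pixel columns grow to the right and rows downward; lengths in mm; the calibration is good to about 2 mm. A picture is of the moment at which its call begins. camera_params takes no time and is no camera call.
- env.job_done(): hands the job in, once; it reports no verdict.
The state is a dict: "time_s": time; "qpos": joint angles; "qvel": joint speeds; "effort": joint torques, N m; "ee_pos": TCP position; "ee_rot": TCP orientation; "force": force on the tool from outside, world axes, zero at the start; "torque": the same for the moment, N m; "gripper_width": finger opening in mm.
Only numpy, scipy, OpenCV 4.12 (cv2) and the standard library are available. Lean on these libraries where they do the work, as an engineer would, in place of code of your own. Each camera call takes 0.05 s, during which the arm holds its last target. There are 200 camera calls.

## Working session

There is one attempt and no reset: what is moved stays moved. The work goes in short steps, Python scripts to look and compute and a tool call to move; the robot and the scene stay as the last step left them, time stands still between calls to the robot, and variables do not carry over. Pictures are saved under pics/ and viewed, on a budget of 10 in all, crops included, one or two more only if the job needs it, and the job is handed in when it is done.

Besides the shell and the picture viewer there is one more tool, called after "Emit:" as a command line: name --argument value ..., lists and objects as JSON in quotes. jog_arm: Moves the arm, as the interface text tells. Its arguments: {"type":"object","properties":{"steps":{"type":"array","items":{"type":"number"}},"force":{"type":"number"}},"required":["steps"]}

```bash
mkdir -p pics
python3 - <<'E'
from workcell import env
import cv2,numpy as np
s=env.state();print(s)
for n in("scene","top"):
    im=env.grab_frame(n);np.save(f"{n}0.npy",im);cv2.imwrite(f"pics/{n}0.png",im[:,:,::-1]);print(n,env.camera_params(n))
E
```

```text
{'time_s': 0.0, 'qpos': array([-7.68896395e+01,  1.83490427e+01,  8.97062235e+01, -4.70265251e-04,
        7.20428320e+01, -1.14282036e+00]), 'qvel': array([-0.01879935,  0.05830252, -0.00513572,  0.026151  ,  0.00388639,
       -0.06288053]), 'effort': array([ 1.00928919e-03, -4.12458694e+01, -2.31974423e+01,  7.29937828e-02,
        4.58069961e-02, -1.31979191e-04]), 'ee_pos': array([ 141.48343527, -556.80342608,  213.14755858]), 'ee_rot': array([-1.79901912e+02, -1.50951540e-03,  1.42533249e+01]), 'force': array([-0.42119414,  0.20766356,  0.06579   ]), 'torque': array([0.01229342, 0.04393071, 0.01429581]), 'gripper_width': 91.21294688661754}
scene {'fx': 619.4732205751968, 'fy': 619.4732205751968, 'cx': 310.27768195100805, 'cy': 249.306678934709, 'R': array([[-0.65457052, -0.75594569,  0.00914042],
       [-0.34414968,  0.28718926, -0.89391461],
       [ 0.67312586, -0.58827583, -0.44814409]]), 't': array([259.70912851, 281.0797579 , 755.12392674])}
top {'fx': 596.1433868601787, 'fy': 596.1433868601787, 'cx': 314.80733077569283, 'cy': 246.9825148031107, 'R': array([[ 0.00258264, -0.99992466,  0.01199994],
       [-0.99805022, -0.00332578, -0.0623274 ],
       [ 0.06236261, -0.01181557, -0.99798362]]), 't': array([-137.28645568,  511.78119635, 1308.96102821])}
```

View pics/scene0.png

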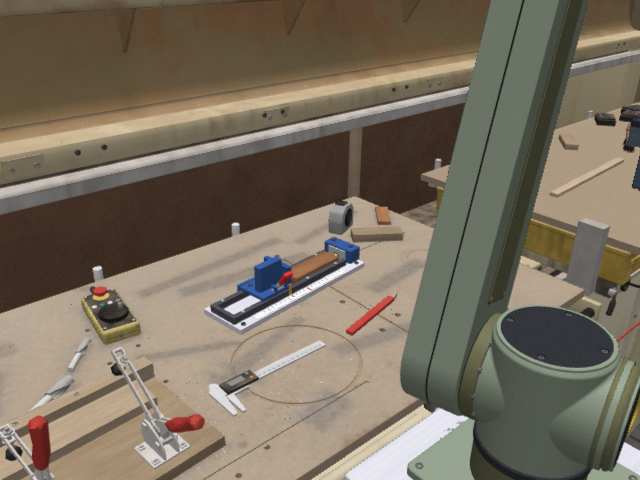

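View pics/top0.png

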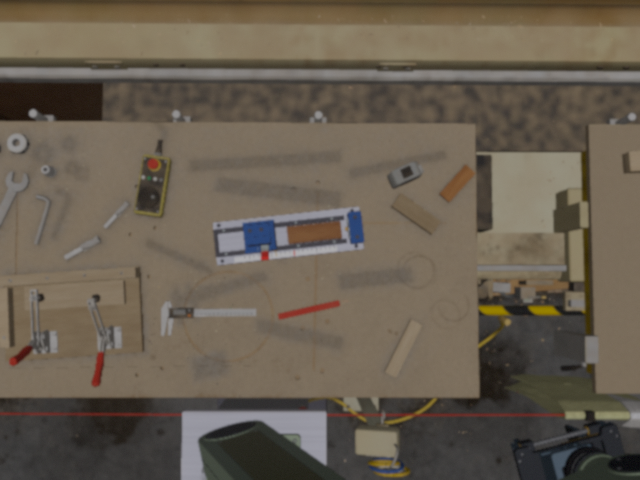

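The overview shows the fixture at top (214–365, 207–264), end block at right (356,229), jaw at (260,236), and red lever at (265,256). In the scene view the jaw is at (268,275) and the end block at (342,250). I'll enlarge these and run the masks.

```bash
cat > h.py <<'E'
import numpy as np,cv2
from workcell import env
def ray(n,uv,z):
    p=env.camera_params(n);R,t=p["R"],p["t"];c=-R.T@t
    d=R.T@np.array([(uv[0]-p["cx"])/p["fx"],(uv[1]-p["cy"])/p["fy"],1]);return c+d*(z-c[2])/d[2]
def tri(uvs,uvt):
    A=[];b=[]
    for n,uv in(("scene",uvs),("top",uvt)):
        p=env.camera_params(n);K=np.array([[p["fx"],0,p["cx"]],[0,p["fy"],p["cy"]],[0,0,1]]);P=K@np.c_[p["R"],p["t"]]
        for i in(0,1):
            r=uv[i]*P[2]-P[i];A.append(r[:3]/np.linalg.norm(r[:3]));b.append(-r[3]/np.linalg.norm(r[:3]))
    return np.linalg.lstsq(np.array(A),np.array(b),rcond=None)[0]
def proj(n,X):
    p=env.camera_params(n);c=p["R"]@X+p["t"];return np.array([p["fx"]*c[0]/c[2]+p["cx"],p["fy"]*c[1]/c[2]+p["cy"]])
def mask(im,lo,hi):
    return cv2.inRange(cv2.cvtColor(im,cv2.COLOR_RGB2HSV),lo,hi)
E
python3 - <<'E'
from h import *
s=np.load("scene0.npy");t=np.load("top0.npy")
a=cv2.resize(s[220:335,195:375],(800,511),interpolation=cv2.INTER_CUBIC)
b=cv2.resize(t[200:272,205:375],(800,339),interpolation=cv2.INTER_CUBIC)
cv2.imwrite("pics/s1.png",a[:,:,::-1]);cv2.imwrite("pics/t1.png",b[:,:,::-1])
for n,im,roi in(("scene",s,(220,335,195,375)),("top",t,(200,272,205,375))):
    y0,y1,x0,x1=roi;c=im[y0:y1,x0:x1]
    for nm,lo,hi in(("blue",(105,120,40),(125,255,255)),("red",(0,190,120),(4,255,255)),("white",(0,0,190),(180,40,255)),("wood",(5,110,60),(18,255,255))):
        m=mask(c,lo,hi);k,l,st,ce=cv2.connectedComponentsWithStats(m)
        for i in range(1,k):
            if st[i,4]>8:
                pts=np.argwhere(l==i)[:,::-1].astype(np.float32);r=cv2.minAreaRect(pts)
                print(n,nm,st[i]+[x0,y0,0,0,0],np.round(ce[i]+[x0,y0],1),np.round(cv2.boxPoints(r)+[x0,y0],1).tolist())
E
```

```text
scene blue [325 238  34  25 367] [344.3 248.7] [[320.9, 251.2], [327.7, 234.3], [361.1, 247.7], [354.4, 264.6]]
scene blue [ 238  256   53   45 1238] [265.8 278.7] [[235.5, 287.8], [270.6, 248.6], [299.3, 274.3], [264.2, 313.5]]
scene red [279 272  13  11  39] [285.5 276.1] [[276.9, 279.0], [289.2, 270.4], [291.6, 273.9], [279.3, 282.5]]
scene white [232 223   7   3  16] [235.1 224.1] [[232.0, 225.0], [232.0, 223.0], [238.0, 223.0], [238.0, 225.0]]
scene white [233 260 131  70 906] [296.7 295.1] [[233.0, 325.0], [359.8, 256.1], [363.4, 262.8], [236.7, 331.7]]
scene white [225 296  35  18 291] [241.6 304.4] [[224.4, 307.8], [255.2, 292.4], [260.0, 302.0], [229.2, 317.4]]
scene white [205 306  27  19  51] [214.5 313.4] [[204.5, 308.7], [207.2, 304.8], [232.5, 321.7], [229.9, 325.6]]
scene wood [202 223   4   4   9] [203.3 224.2] [[202.0, 223.0], [205.0, 223.0], [205.0, 226.0], [202.0, 226.0]]
scene wood [206 227   8   4  10] [209.5 228.7] [[205.7, 229.3], [206.2, 226.8], [213.2, 228.2], [212.7, 230.7]]
scene wood [195 230  10  16  53] [199.8 237.4] [[192.2, 239.7], [200.4, 228.8], [207.9, 234.4], [199.8, 245.3]]
scene wood [291 252  47  33 625] [312.  265.3] [[284.4, 271.7], [332.1, 245.9], [338.8, 258.3], [291.0, 284.0]]
scene wood [289 287   3   8  19] [289.8 290.4] [[289.0, 287.0], [291.0, 287.0], [291.0, 294.0], [289.0, 294.0]]
top blue [349 212  14  31 314] [355.4 227.1] [[348.4, 212.3], [359.8, 211.2], [362.7, 241.4], [351.2, 242.5]]
top blue [243 221  33  32 752] [258.9 235.6] [[242.4, 224.0], [272.5, 220.2], [276.1, 248.6], [245.9, 252.4]]
top red [263 253   4   6  23] [264.6 255.6] [[263.0, 253.0], [266.0, 253.0], [266.0, 258.0], [263.0, 258.0]]
top wood [288 222  53  21 804] [313.9 232.1] [[287.6, 227.2], [338.5, 221.5], [340.2, 237.0], [289.3, 242.6]]
```

View pics/s1.png

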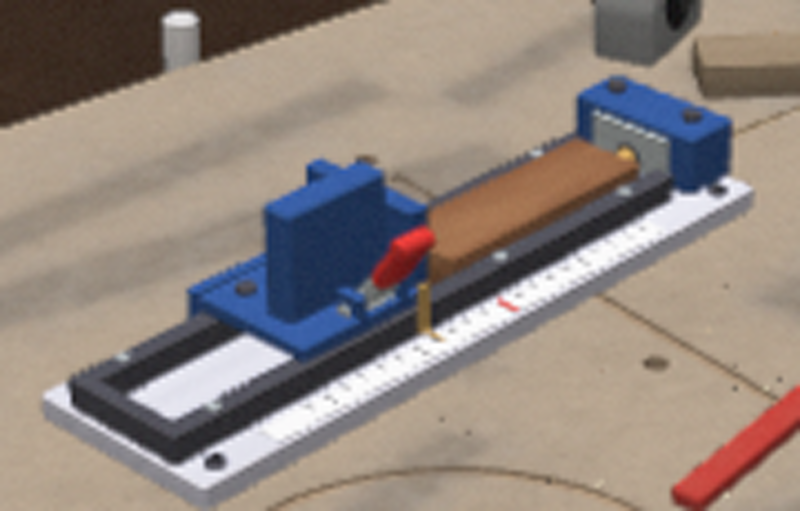

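View pics/t1.png

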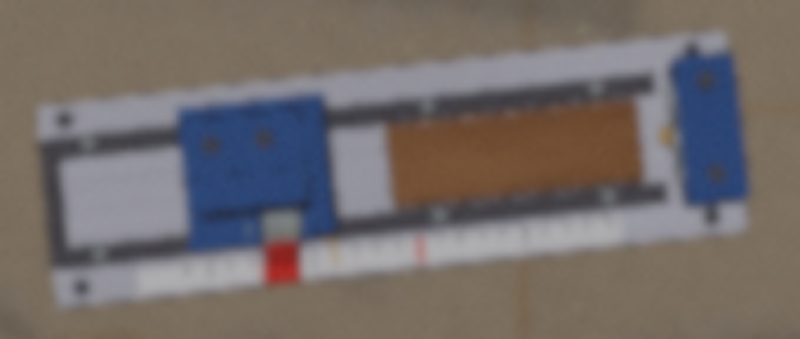

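Crop views: lever (scene crop 400,258), pointer tip (432,336), red mark (508,305), and base corners (45,400), (207,497), (752,190). In the top crop, corners are (38,105), (728,32), (748,230), (55,307), mark (420,250), pointer (335,250), lever (283,262).

Run:
```python
from h import *
S=lambda u,v:np.array([195+u/4.444-.39,220+v/4.444-.39]);T=lambda u,v:np.array([205+u/4.706-.39,200+v/4.706-.39])
cand={"top":[ray("top",T(*p),12) for p in((38,105),(728,32),(748,230),(55,307))],
"scene":[ray("scene",S(*p),12) for p in((45,400),(752,190),(207,497))]}
for k,c in cand.items():
    print(k,np.round(c,1).tolist())
# local corners: (+x,+y),(+x,-y),(-x,-y),(-x,+y)
L={"top":[(48,165),(48,-165),(-48,-165),(-48,165)],"scene":[(48,165),(-48,-165),(-48,165)]}
def fit(l,w):
    l=np.array(l,float);w=np.array(w)[:,:2];lc=l-l.mean(0);wc=w-w.mean(0)
    a=np.arctan2((lc[:,0]*wc[:,1]-lc[:,1]*wc[:,0]).sum(),(lc*wc).sum());R=np.array([[np.cos(a),-np.sin(a)],[np.sin(a),np.cos(a)]])
    o=w.mean(0)-R@l.mean(0);print("yaw",np.degrees(a),"o",o,"res",np.linalg.norm(l@R.T+o-w,axis=1).round(1));return R,o
for k in L:R,o=fit(L[k],cand[k])
R,o=fit(L["top"]+L["scene"],cand["top"]+cand["scene"])
np.savez("fx.npz",R=R,o=o)
loc=lambda X:np.r_[R.T@(X[:2]-o),X[2]].round(1)
for nm,n,p,z in(("markT","top",T(420,250),12.5),("markS","scene",S(508,305),12.5),("ptrT","top",T(335,250),14),("ptrS","scene",S(436,337),13),
 ("tapeblockS top","scene",S(665,108),42),("end face top -x corner S","scene",S(675,135),42),("blockT","top",T(710,128),42),
 ("web+y-x top S","scene",S(265,207),85),("web -y-x top S","scene",S(383,170),85),("plate -x -y top S","scene",S(428,208),71),("jaw sole corner +y-x S","scene",S(303,352),27),
 ("lever tip S","scene",S(430,238),60),("leverT","top",T(283,280),60)):
    X=ray(n,p,z);print(nm,X.round(1),loc(X))
print("lever tri",(X:=tri(S(418,243),T(283,278))),loc(X))
```

```text
top [[567.8, 92.4, 12.0], [604.0, -235.4, 12.0], [509.5, -244.7, 12.0], [472.0, 83.1, 12.0]]
scene [[563.5, 97.3, 12.0], [510.3, -239.3, 12.0], [468.3, 87.7, 12.0]]
yaw 6.352090664051852 o [538.31595232 -76.16888423] res [0.7 0.6 1.  0.7]
yaw 7.215102805425723 o [536.83328806 -70.64853822] res [1.8 1.1 0.7]
yaw 6.689042119760654 o [537.47331631 -73.89171262] res [3.7 3.3 1.5 1.9 2.9 4.3 4. ]
markT [499.5 -89.2  12.5] [-39.5 -10.7  12.5]
markS [502.6 -88.2  12.5] [-36.3 -10.1  12.5]
ptrT [499.2 -49.   14. ] [-35.1  29.2  14. ]
ptrS [501.2 -48.5  13. ] [-33.1  29.5  13. ]
tapeblockS top [ 552.1 -224.    42. ] [  -2.9 -150.7   42. ]
end face top -x corner S [ 529.7 -208.6   42. ] [ -23.4 -132.9   42. ]
blockT [ 555.1 -224.4   42. ] [   0.  -151.5   42. ]
web+y-x top S [525.6  16.4  85. ] [-1.2 91.1 85. ]
web -y-x top S [520.7 -37.7  85. ] [-12.4  37.9  85. ]
plate -x -y top S [504.9 -47.7  71. ] [-29.3  29.8  71. ]
jaw sole corner +y-x S [507.7  13.4  27. ] [-19.4  90.2  27. ]
lever tip S [500.9 -45.3  60. ] [-33.   32.6  60. ]
leverT [483.  -27.9  60. ] [-48.7  52.   60. ]
lever tri [484.39733177 -27.63088401  70.86041736] [-47.3  52.1  70.9]
```

Both views agree: yaw is about 6.7°, the mark is at y≈-10, the pointer at +29 (about 40 mm of travel), and the plate's +y face is near y≈36. I'll move above the web with clearance.

Emit:
jog_arm --steps '[0,48.6,-43.4,4,-82.4,0,48.6,-43.4,4,-82.4,0,48.6,-43.4,4,-82.4,0,48.6,-43.4,4,-82.4,0,48.6,-43.4,4,-82.4,0,48.6,-43.4,4,-82.4,0,48.6,-43.4,4,-82.4,0,48.6,-43.4,4,-82.4,0,48.6,-43.4,4,-82.4,0,48.6,-43.4,4,-82.4,0,48.6,-43.4,4,-82.4,0,48.6,-43.4,4,-82.4,0,48.6,-43.4,4,-82.4,0,48.6,-43.4,4,-82.4,0,48.6,-43.4,7.4,-82.4,0,48.6,-43.4,7.4,-82.4,0,48.6,-43.4,7.4,-82.4,0,48.6,-43.4,7.4,-82.4,0,48.6,-43.4,7.4,-82.4,0,48.6,-43.4,7.4,-82.4]' --force 30

```text
time_s: 2.1
ee_pos: [506.2, -17.4, 140.9]
ee_rot: [179.9, 0.0, 96.6]
force: [-0.1, -0.2, -0.2]
gripper_width: 91.5
```

Run:
```python
from h import *
s=env.grab_frame("scene");t=env.grab_frame("top")
a=cv2.resize(s[150:345,195:375],(554,600),interpolation=cv2.INTER_CUBIC)
b=cv2.resize(t[200:272,205:375],(240,102))
cv2.imwrite("pics/s2.png",a[:,:,::-1])
print(env.state()["ee_pos"],env.state()["ee_rot"],env.state()["force"])
```

```text
[505.99111127 -17.25396014 140.57146481] [1.79931831e+02 1.69971193e-02 9.66308570e+01] [ 0.9520565  -0.058765    0.37303753]
```

View pics/s2.png

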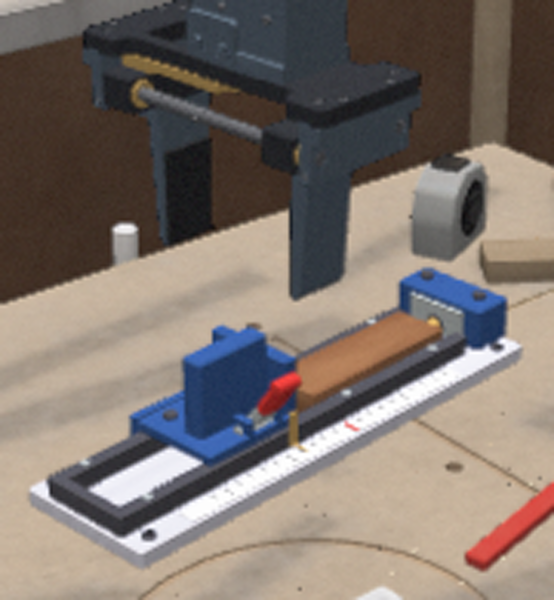

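The view shows the fingers straddling the web and lever line. The near fingertip at scene (298,245) matches its predicted projection within 1 px, so I'll descend to TCP z=50.

Emit:
jog_arm --steps '[0,0,0,3,0,0,0,0,6,0,0,0,0,8,0,0,0,0,9,0,0,0,0,9,0,0,0,0,9,0]'

```text
time_s: 2.8
ee_pos: [506.5, -17.1, 50.7]
ee_rot: [179.9, 0.0, 96.7]
force: [0.5, 0.6, -0.1]
gripper_width: 91.1
```

Emit:
jog_arm --steps '[0.15,-0.4,0,0,0,0.15,-0.8,0,0,0,0.15,-1.2,0,0,0,0.15,-1.6,0,0,0,0.15,-2,0,0,0,0.15,-2.4,0,0,0,0.15,-2.8,0,0,0,0.15,-3.2,0,0,0,0.15,-3.2,0,0,0]'

```text
time_s: 3.7
ee_pos: [509.2, -49.5, 49.8]
ee_rot: [-180.0, 0.0, 96.6]
force: [0.6, -0.3, 0.1]
gripper_width: 77.1
```

Run:
```python
from h import *
s=env.grab_frame("scene")
a=cv2.resize(s[200:335,195:375],(800,600),interpolation=cv2.INTER_CUBIC)
cv2.imwrite("pics/s3.png",a[:,:,::-1]);print(env.state()["ee_pos"],env.state()["force"])
```

```text
[509.0320237  -49.32390436  49.6862988 ] [ 0.81956905 -1.00050946 -1.06004392]
```

View pics/s3.png

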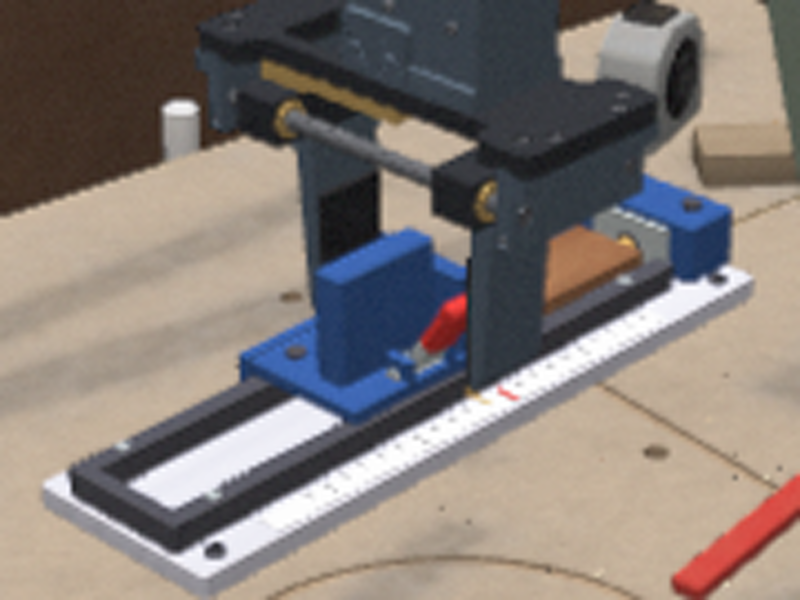

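The jaw is moving: pointer at (475,400), mark at (508,393), so about 17 mm remains and the lever is undisturbed. I'll continue slowly.

Emit:
jog_arm --steps '[0.15,-0.3,0,0,0,0.15,-0.6,0,0,0,0.15,-0.8,0,0,0,0.15,-1,0,0,0,0.15,-1,0,0,0]'

```text
time_s: 4.25
ee_pos: [510.0, -58.2, 49.7]
ee_rot: [-179.9, -0.1, 96.6]
force: [-0.8, 4.8, 0.3]
gripper_width: 77.6
```

Emit:
jog_arm --steps '[0.15,-0.1,0,0,0,0.15,-0.2,0,0,0,0.15,-0.3,0,0,0,0.15,-0.3,0,0,0]'

```text
time_s: 4.65
ee_pos: [510.2, -60.7, 49.7]
ee_rot: [-179.9, -0.1, 96.6]
force: [-0.6, 7.3, 1.3]
gripper_width: 77.6
```

Emit:
jog_arm --steps '[0.15,-0.1,0,0,0,0.15,-0.2,0,0,0,0.15,-0.2,0,0,0]'

```text
time_s: 4.95
ee_pos: [510.4, -62.3, 49.7]
ee_rot: [-179.9, -0.1, 96.6]
force: [-1.4, 8.0, 0.7]
gripper_width: 77.7
```

Emit:
jog_arm --steps '[0.15,-0.1,0,0,0,0.15,-0.2,0,0,0,0.15,-0.2,0,0,0]'

```text
time_s: 5.25
ee_pos: [510.4, -62.4, 49.8]
ee_rot: [-179.9, -0.3, 96.6]
force: [-2.5, 15.4, 1.8]
gripper_width: 77.4
```

Emit:
jog_arm --steps '[0.15,-0.1,0,0,0,0.15,-0.2,0,0,0,0.15,-0.2,0,0,0]'

```text
time_s: 5.55
ee_pos: [510.4, -62.5, 49.8]
ee_rot: [-179.9, -0.5, 96.6]
force: [-1.7, 23.0, 3.7]
gripper_width: 77.5
```

Run:
```python
from h import *
s=env.grab_frame("scene");t=env.grab_frame("top")
a=cv2.resize(s[215:335,230:370],(700,600),interpolation=cv2.INTER_CUBIC)
cv2.imwrite("pics/s4.png",a[:,:,::-1]);print(env.state()["ee_pos"],env.state()["force"])
```

```text
[510.41507854 -62.49112443  49.84094453] [-1.3826547  22.52584407  4.03376155]
```

View pics/s4.png

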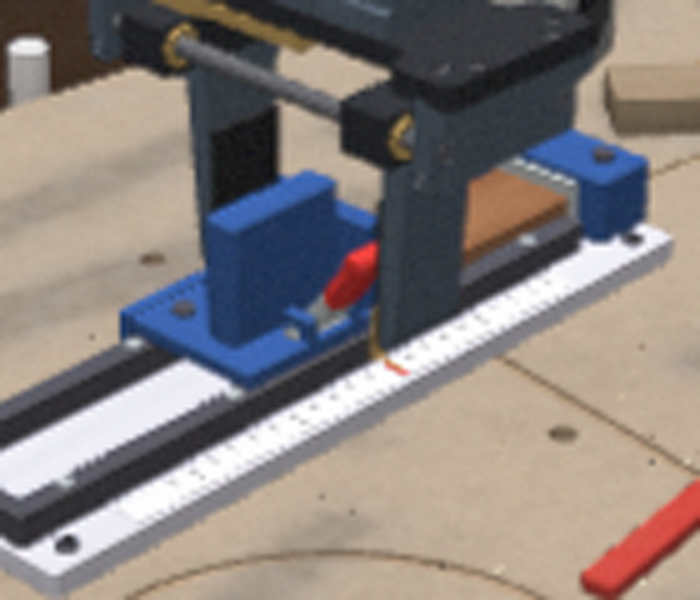

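The pointer (382,357) stands at the red mark (396,367), the blank is against the end block, and the push reads a solid 22 N. Now I'll recentre onto web plus lever while closing and keeping the push.

Emit:
jog_arm --steps '[0.15,0,0.2,0,0,0.2,0,0.4,0,0,0.25,0,0.6,0,0,0.3,0,0.8,0,0,0.35,0,1,0,0,0.4,0,1,0,0,0.4,0,1,0,0,0.4,0,1,0,0]' --force 40

```text
time_s: 6.45
ee_pos: [521.6, -61.2, 49.8]
ee_rot: [180.0, -0.5, 96.6]
force: [2.1, 22.4, -0.1]
gripper_width: 54.8
```

Emit:
jog_arm --steps '[0.45,0,0,0,0,0.5,0,0,0,0,0.55,0,0,0,0,0.58,0,0,0,0,0.6,0,0,0,0,0.6,0,0,0,0]'

```text
time_s: 7.05
ee_pos: [527.4, -60.5, 50.4]
ee_rot: [179.3, -0.5, 96.5]
force: [13.4, 26.5, -6.9]
gripper_width: 36.5
```

The web face is pushing the +x finger, since the lateral force is +13 N. The web therefore sits farther +x than I assumed, so I'll recentre while closing on.

Emit:
jog_arm --steps '[0.6,0,0.2,0,0,0.6,0,0.4,0,0,0.6,0,0.6,0,0,0.6,0,0.7,0,0,0.6,0,0.7,0,0]'

```text
time_s: 7.55
ee_pos: [527.5, -60.4, 50.5]
ee_rot: [-179.9, -0.5, 96.6]
force: [-3.5, 21.9, 7.9]
gripper_width: 36.2
```

Emit:
jog_arm --steps '[0.62,0,0.1,0,0,0.64,0,0.2,0,0,0.66,0,0.3,0,0,0.68,0,0.4,0,0,0.7,0,0.4,0,0,0.72,0,0.4,0,0,0.72,0,0.4,0,0]'

```text
time_s: 8.25
ee_pos: [523.6, -60.8, 50.1]
ee_rot: [-179.0, -0.6, 96.6]
force: [-18.2, 15.5, 20.4]
gripper_width: 26.5
```

Run:
```python
from h import *
s=env.grab_frame("scene");t=env.grab_frame("top")
a=cv2.resize(s[215:335,230:370],(700,600),interpolation=cv2.INTER_CUBIC)
cv2.imwrite("pics/s5.png",a[:,:,::-1]);print(env.state())
```

```text
{'time_s': 8.35, 'qpos': array([ -8.05658986,  23.80317921, 107.86646799,   0.3667557 ,
        49.46992479, -14.92885474]), 'qvel': array([-0.03409247, -0.03898482, -0.00279479, -0.10259322, -0.07875151,
        0.06922238]), 'effort': array([ -7.9865545 , -31.36776924, -24.04579103,  -2.8797698 ,
        -6.59209281,   0.50918754]), 'ee_pos': array([523.55719606, -60.84457772,  50.10793178]), 'ee_rot': array([-178.9688877 ,   -0.55842616,   96.62613207]), 'force': array([-17.94200145,  17.32931327,  20.35310112]), 'torque': array([2.81310028, 3.25726045, 0.46552475]), 'gripper_width': 26.353479955243863}
```

View pics/s5.png

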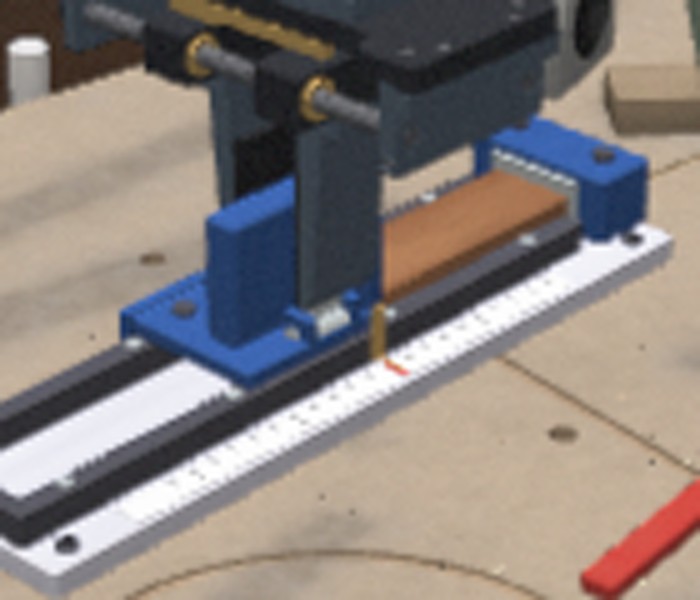

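The lever is hidden shut behind the near finger and the pointer is still at the mark (380,355 against 396,367). The command is about 9 mm too far to +x and loads the wrist sideways, so I'll relieve that with the grip fully commanded.

Emit:
jog_arm --steps '[0.8,0,-0.1,0,0,0.9,0,-0.2,0,0,1,0,-0.3,0,0,1,0,-0.4,0,0,1,0,-0.5,0,0,1,0,-0.6,0,0,1,0,-0.6,0,0]'

```text
time_s: 9.05
ee_pos: [523.5, -60.9, 50.0]
ee_rot: [-179.7, -0.5, 96.6]
force: [-3.9, 19.6, 8.3]
gripper_width: 26.6
```

Emit:
jog_arm --steps '[1,0,-0.1,0,0,1,0,-0.2,0,0,1,0,-0.2,0,0,1,0,-0.2,0,0,1,0,-0.2,0,0]'

```text
time_s: 9.55
ee_pos: [523.5, -60.9, 50.0]
ee_rot: [-179.9, -0.5, 96.5]
force: [0.0, 22.0, 4.5]
gripper_width: 26.7
```

Run:
```python
from h import *
s=env.grab_frame("scene");t=env.grab_frame("top")
a=cv2.resize(s[235:315,260:350],(675,600),interpolation=cv2.INTER_CUBIC)
cv2.imwrite("pics/s6.png",a[:,:,::-1]);S=env.state();print(S["ee_pos"],S["force"],S["torque"],S["gripper_width"])
for n,im,(y0,y1,x0,x1) in(("scene",s,(220,335,195,330)),("top",t,(200,272,205,375))):
    m=mask(im[y0:y1,x0:x1],(0,180,80),(5,255,255));p=np.argwhere(m);print(n,len(p),(p[:,::-1]+[x0,y0]).tolist()[:30])
```

```text
[523.48733359 -60.8857236   49.96567237] [ 0.8949254  22.10025221  4.87465782] [3.85394307 0.72081978 0.58473766] 26.97027682687486
scene 0 []
top 0 []
```

View pics/s6.png

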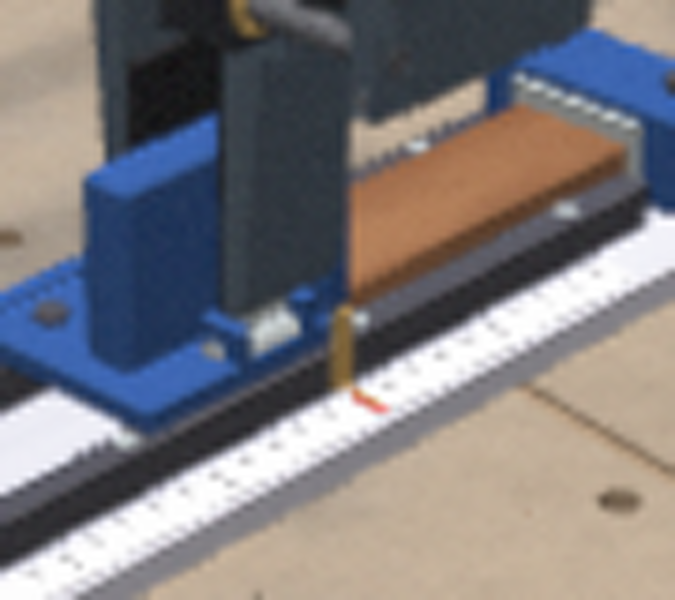

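The pointer base (343,388) lines up with the mark (368,400), the blank is against the end face, and the lever is hidden in the pinch. The grip holds steady at about 27 mm with a 22 N push. I'm handing the job in.

```bash
python3 -c "
from workcell import env
print(env.job_done()); s=env.state(); print(s['time_s'],s['ee_pos'],s['force'],s['gripper_width'])"
```

```text
the job is handed in; nothing more can be done
None
the job is handed in; nothing more can be done
```

The job is handed in at about 9.6 s: the jaw has the blank fully home, and the fingers are still pinching the shut lever against the web.

- **Push home:** I pushed the jaw about 40 mm along the rails. The pin gave 5–8 N, then it came up solid: the force rose from 8 to 23 N with no further travel. The picture then showed the pointer at the red mark and the blank against the end block.
- **Closing the lever:** I kept the jaw pressed there and closed the lever with a 40 N grip.
- **Last checks:** The push read 22 N towards the end block, with sideways force near 0. The pointer was still at the mark. I kept the arm clear of the caliper, pencil and tape measure, but did not measure their positions again.

**Disagreements and gaps:**
- The grip measured 26.6–27.0 mm, against the 28.5 mm stated for web and lever shut. I read that as fully shut, but the lever itself was hidden behind the finger, so I did not see it directly.
- Midway through closing there was +13 N of sideways force. I took it to mean the web was farther to +x and recentred too far, which gave −18 N sideways and 20 N upward. I relieved both before handing in, leaving about 5 N upward.
- The two cameras differed by about 5 mm on the fixture's y position, which the contact settled.
- I did not test the jaw lock by releasing the push.

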